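# Pry up the stuck cover of a bearing housing

### The job

The round metal cover of the green bearing housing is stuck tight. Take the orange-handled pry bar, lay it across the brass fulcrum in front of the housing with its tip in the slot under the cover's lip, and press the handle end down until the cover has risen about a centimetre. Then let go and leave the bar lying there with its tip under the cover; do not touch the cover itself with the gripper.

Things in the scene. Friction and masses are not known exactly. Their poses are not given: they have to be found in the camera images.
- bar_grip (a point): Balance point of the loose pry bar (0.2-0.4 kg), half-way up it: grasp here. Bar 240 mm long, 18 high, lying flat; x runs along it to the tip, z up. Steel shank 20 wide from 45 mm behind this point to 80 ahead, then the wedge. Orange handle 24 wide, from 45 to 120 mm behind this point: press it about 100 mm behind this point.
- bar_tip (a point): Middle of the bar's thin end, 120 mm ahead of bar_grip on its centre line, same axes. The last 40 mm are a wedge 20 mm wide, tapering from 18 to 6 mm high about half height. With the bar laid level on the fulcrum, bar_grip and bar_tip are 9 mm above its crest; let go, the handle sinks a little until the tip meets the lip.
- slot (a point): Where bar_tip should go, under the cover's lip, 84 mm above the bench; x level, into the slot; z up. Slot 20 mm high (10 up, 10 down), 45 wide, 12 deeper than here; lip edge 19 mm before here. Brass fulcrum crest 55 mm before and 8 mm below here, between cheeks 46 mm apart, 13 higher. Its foot plate ends 28 mm before the crest; bare bench beyond.
- cover (a joint): Rise of the cover off its seat, m: 0 seated, at most 0.020; moves straight up, tight, stays where left. Needs about 30 N at the lip, 12 N at the handle end. Handle pressed 55 mm down from level (its top 40 mm above the bench): up about 10 mm; handle on the bench: about 15. Metal disc 130 mm across, no knob; centre 46 mm beyond slot, top 24 mm above slot.

How it is judged:
By the outcome, as a careful person would: the job done as asked, in the order asked, and still so for the second after the job is handed in, with the robot touching nothing.
It also fails if it takes over 48 s, if anything falls off the work surface, if the arm or the gripper's body presses on something with over 40 N, if the wrist force passes 120 N, or if a joint passes its speed limit or range.

### The arm

A 7-joint arm with a two-finger parallel gripper is mounted at the origin on a cart in front of the work surface, level with it; the furniture and walls round the work are solid. World frame = base frame: x ahead of the robot, y to its left, z up, the work surface at z = 0. Lengths are in m, angles in rad, forces in N, time in s.
With the tool pointing down it reaches from about 0.35 to 0.9 m from the base axis. Payload 8.1 kg.
Tool frame: the origin (TCP) lies at the very end of the fingers, on their centre line; the grasp point (between the pads) lies bot.hold_point_z behind it (bot.hold_point_z is the distance from the TCP to the grasp point, in m); z points along the fingers, y is the line along which they close (so a half turn about z gives the same grasp; the last joint's range is limited). The gripper opens to 85 mm and grips with 20 to 120 N. Pads are 22 mm wide; open, the fingers measure 114 mm over their backs; the gripper's body (76 mm by 85 mm) begins 54 mm behind the grasp point. The pads swing forward as they close: fully open they stand 13 mm farther back than shut.
Start: joints at [-1.304, 0.434, 0.025, 1.573, -0.012, 1.134, -0.075], TCP at [0.226, 0.583, 0.231] pointing down, gripper open.
Joint ranges: [-2.62, 2.62], [-0.44, 2.09], [-1.27, 1.32], [0.08, 2.57], [-1.32, 4.46], [0.12, 2], [-2.74, 2.74]. Speed limits (rad/s): [2.22, 2.22, 3.01, 3.01, 3.14, 3.14, 3.14].

### API

Orientations are given as [roll, pitch, yaw] about the fixed x, y, z axes, in that order (R = Rz(yaw) Ry(pitch) Rx(roll)).
In Python, from rig import get_obs, vision, job, bot gives the robot as it stands.
- The arm moves only by the shell command python3 -m pendant 'ROWS' [FORCE]. ROWS is JSON, a list of rows, each an object with "translation": the shift along the tool's x, y, z normalised to -1 to 1, where 1 is 40 mm, a list of three; "rot": the turn, a rotation vector about the tool's x, y, z normalised to -1 to 1, where 1 is 0.12 rad, a list of three; "jaw": the finger opening in mm, from 0 to 85.4. A call has exactly 10 rows; each row shifts and turns the commanded pose from where the row before left it, along the tool's axes as they then stand; what a row does not reach is not made up. A row lasts 1/10 s, in which the tool goes at most 50 mm and 8.59 degrees, less where a joint would pass 70% of its speed; a pose out of reach is approached as far as the arm can. A call with a number of a shift or a turn outside -1 to 1 is refused whole. A call with a gripper value outside its range is refused whole. The fingers move at their own pace and stop on an object; FORCE is the grip in N (left out, the last holds). Time passes only in rows, so rows that do not move let the fingers close, or fill a call up. It gives the time, the measured TCP pose, the force, the opening and the grip force at its end, in the units of the state.
- get_obs(): the state, without advancing time (a new reading comes with each control period).
- vision.capture(name): name is "scene" or "top"; returns (picture, depth): 480x640x3 uint8, red, green, blue; 480x640 float32, m along the optical axis (not along the pixel's ray), 0 where there is no reading.
- vision.get_calibration(name): a dict with "camera_matrix" (3x3 intrinsics, pixels), "k1" (the pictures are not rectified: a ray, as slopes to the right and down, at radius r is drawn at 1 + k1 r^2 times it, then the intrinsics apply), "origin" and "orientation" of the camera in the world. Camera axes: x right, y up, looking along -z (the intrinsics and any distortion apply to the point x, -y, -z); pixel columns grow to the right and rows downward; lengths in m; the calibration is good to about 2 mm. A picture is of the moment at which its call begins. get_calibration takes no time and is no camera call.
- job.finish_job(): hands the job in; it is judged then, once.
The state is a dict: "time_s": time; "q": joint angles; "joint_vel": joint speeds; "joint_efforts": joint torques, N m; "tcp_pos": TCP position; "tcp_rot": TCP orientation; "wrist_force": force on the tool from outside, world axes, zero at the start; "torque": the same for the moment, N m; "opening": opening from 0.0 (shut) to 1.0 (fully open); "grip_force": force on a finger pad.
Only numpy, scipy, OpenCV 4.12 (cv2) and the standard library are available. Lean on these libraries where they do the work, as an engineer would, in place of code of your own. Each camera call takes 0.05 s, during which the arm holds its last target. There are 200 camera calls.

## Working session

There is one attempt and no reset: what is moved stays moved. The work goes in short steps, Python scripts to look and compute and a shell command to move; the robot and the scene stay as the last step left them, time stands still between calls to the robot, and variables do not carry over. Pictures are saved under pics/ and viewed, at most 10 in all, crops included, and the job is handed in when it is done.

```bash
mkdir -p pics; ls; cat > h.py <<'E'
import numpy as np, cv2
from rig import get_obs, vision, job, bot
from scipy.spatial.transform import Rotation as R
def rot(o):
    o=np.array(o,float)
    if o.shape==(3,3): return o
    if o.size==3: return R.from_euler('xyz',o).as_matrix()
    return R.from_quat(o).as_matrix()
def cloud(name,d):
    c=vision.get_calibration(name);K=np.array(c['camera_matrix'],float)
    v,u=np.mgrid[0:480,0:640]
    p=cv2.undistortPoints(np.stack([u.ravel(),v.ravel()],1).astype(np.float64)[:,None],K,np.array([c['k1'],0,0,0.])).reshape(480,640,2)
    P=np.stack([p[...,0]*d,-p[...,1]*d,-d],-1)
    W=P@rot(c['orientation']).T+np.array(c['origin'])
    W[d<=0]=np.nan
    return W
E
python3 - <<'E'
from h import *
print(get_obs(), bot.hold_point_z)
for n in('scene','top'):
    print(n,vision.get_calibration(n))
    im,d=vision.capture(n); cv2.imwrite(f'pics/{n}0.png',im[...,::-1]); np.savez(f'{n}0.npz',im=im,d=d)
E
```

```text
pics
{'time_s': 0.0, 'q': array([-1.30359958,  0.43519536,  0.02499379,  1.57410135, -0.01156976,
        1.13397165, -0.07510638]), 'joint_vel': array([ 0.00064833,  0.00029542, -0.00074943, -0.00017198, -0.00011887,
        0.00074232,  0.00087187]), 'joint_efforts': array([ 1.12000409e-03, -6.70486379e+01,  1.02458060e+00, -3.16225219e+01,
        1.52060209e-02,  1.22963349e-02, -2.70799762e-05]), 'tcp_pos': array([0.22578503, 0.58226   , 0.23054172]), 'tcp_rot': array([-3.14007121e+00,  1.75014853e-04,  2.77171375e+00]), 'wrist_force': array([-0.40988783, -0.34896544, -0.2063182 ]), 'torque': array([ 0.03769066, -0.00822302,  0.00873697]), 'grip_force': 0.0, 'opening': 0.9983386801191277} 0.0187
scene {'camera_matrix': array([[536.20620416,   0.        , 316.65832596],
       [  0.        , 536.20620416, 241.57703239],
       [  0.        ,   0.        ,   1.        ]]), 'k1': -0.041588139149620645, 'origin': array([ 0.00269081, -0.39596595,  0.66450375]), 'orientation': array([ 0.88313419,  0.00250657, -0.84935145])}
top {'camera_matrix': array([[436.16677645,   0.        , 325.77403417],
       [  0.        , 436.16677645, 234.37962681],
       [  0.        ,   0.        ,   1.        ]]), 'k1': -0.0476600836376039, 'origin': array([0.41833109, 0.05239256, 0.95388979]), 'orientation': array([ 0.08840523,  0.03457356, -1.56256097])}
```

View pics/scene0.png

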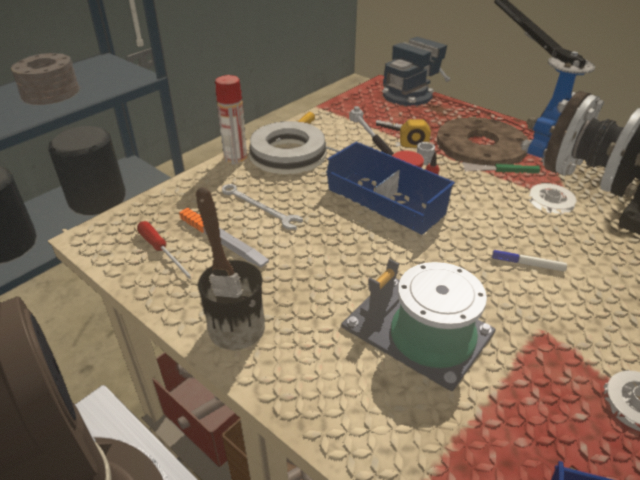

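View pics/top0.png

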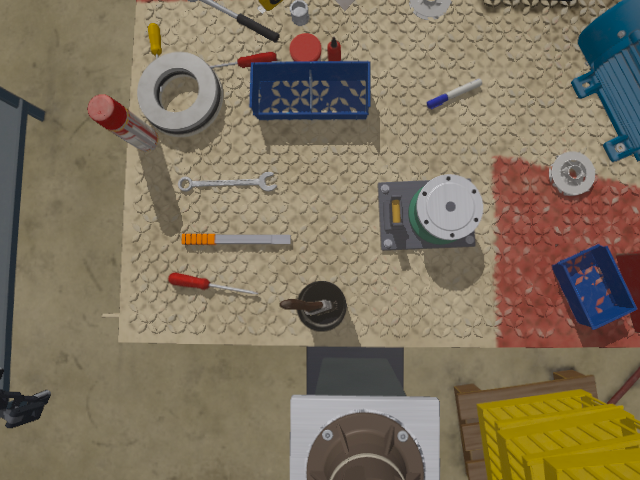

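The bar lies at about (182–290, 240) in the top view, with its orange handle on the left and its tip pointing right (−y). The housing is at (430, 212), with the brass fulcrum on its left at (396, 211) and the cover centred near (450, 208).

```bash
python3 - <<'E'
from h import *
from scipy.optimize import least_squares
D={n:np.load(n+'0.npz') for n in('top','scene')}
for n,box in (('top',(170,225,300,256)),('scene',(175,200,275,272))):
    im,d=D[n]['im'],D[n]['d'];W=cloud(n,d);x0,y0,x1,y1=box
    w=W[y0:y1,x0:x1].reshape(-1,3);c=im[y0:y1,x0:x1].reshape(-1,3).astype(int)
    hsv=cv2.cvtColor(im,cv2.COLOR_RGB2HSV)[y0:y1,x0:x1].reshape(-1,3)
    m=(w[:,2]>.012)&(w[:,2]<.026)
    if n=='scene': m&=(hsv[:,1]>170)|(hsv[:,1]<40)
    p=w[m];xy=p[:,:2].astype(np.float32)
    print(n,len(p),'medz',np.median(p[:,2]),'rect',cv2.minAreaRect(xy))
    o=m&(hsv[:,1]>170)&(hsv[:,0]<20);q=w[o];print(' orange y',np.percentile(q[:,1],[1,50,99]),'mean',q.mean(0))
    mu=xy.mean(0);u=np.linalg.svd(xy-mu,full_matrices=False)[2][0];u*=-np.sign(u[1]);s=(xy-mu)@u
    print(' dir',np.degrees(np.arctan2(u[1],u[0])),'ends',mu+u*s.min(),mu+u*s.max(),'len',np.ptp(s), 'z-tip/handle',[np.median(p[(s>a)&(s<b),2]) for a,b in((-.12,-.06),(-.04,.04))])
for n,cx,cy in(('top',448,208),('scene',442,295)):
    im,d=D[n]['im'],D[n]['d'];W=cloud(n,d)
    w=W[cy-50:cy+50,cx-60:cx+60].reshape(-1,3)
    m=(w[:,2]>.09)&(w[:,2]<.125);p=w[m];print(n,'cover z',np.median(p[:,2]),len(p))
    p=p[abs(p[:,2]-np.median(p[:,2]))<.004]
    print(' circ',cv2.minEnclosingCircle(p[:,:2].astype(np.float32)),p.mean(0))
    hsv=cv2.cvtColor(im,cv2.COLOR_RGB2HSV)
    b=(hsv[...,0]>12)&(hsv[...,0]<28)&(hsv[...,1]>130)&(W[...,2]>.055)&(W[...,2]<.1)
    b[:, :cx-90]=0;b[:,cx:]=0;q=W[b];v=np.argwhere(b)
    print(' brass',len(q),q.mean(0),cv2.minAreaRect(q[:,:2].astype(np.float32)),'z',np.percentile(q[:,2],[5,50,95]),v.mean(0))
    mu=q[:,:2].mean(0);u=np.linalg.svd(q[:,:2]-mu)[2][0];print(' brass axis',np.degrees(np.arctan2(u[1],u[0])))
    # base plate
    pl=(W[...,2]>.004)&(W[...,2]<.02)&(hsv[...,2]<110)&(hsv[...,1]<80);
    v,uu=np.mgrid[0:480,0:640];pl&=(abs(uu-cx)<110)&(abs(v-cy)<85)
    q=W[pl];print(' plate',len(q),cv2.minAreaRect(q[:,:2].astype(np.float32)),np.median(q[:,2]))
E
python3 - <<'E'
import cv2
im=cv2.imread('pics/top0.png')[160:270,360:500];a=cv2.resize(im,None,fx=4,fy=4,interpolation=2)
cv2.imwrite('pics/c1.png',a)
E
```

```text
top 980 medz 0.016414819617027065 rect ((0.49026983976364136, 0.28381696343421936), (0.022372663021087646, 0.23672425746917725), 0.4130098223686218)
 orange y [0.33008563 0.36498896 0.40089721] mean [0.49003822 0.36495301 0.01670191]
 dir -89.66979 ends [0.48936635 0.40216592] [0.49073055 0.1654555 ] len 0.23671435 z-tip/handle [np.float64(0.016495204818690157), np.float64(0.016457223798649057)]
scene 697 medz 0.01629261597449949 rect ((0.43777361512184143, 0.2814771831035614), (0.1266288012266159, 0.23625971376895905), 0.3708696961402893)
 orange y [0.33043403 0.36664024 0.39904681] mean [0.4866538  0.36737609 0.01677414]
 dir -89.06224 ends [0.4808259  0.39970613] [0.4846895  0.16366726] len 0.23607045 z-tip/handle [np.float64(0.0169939557577104), np.float64(0.016444955759222557)]
top cover z 0.10593576155583628 3451
 circ ((0.5499201416969299, -0.15930414199829102), 0.06537102907896042) [ 0.5490422  -0.15891221  0.10594111]
 brass 161 [ 0.54456725 -0.05791368  0.07312163] ((0.5445841550827026, -0.0581250935792923), (0.045205600559711456, 0.014524361118674278), 0.49095335602760315) z [0.06936887 0.0732651  0.07659189] [211.00621118 395.60248447]
 brass axis -176.72272159219673
 plate 2436 ((0.5372150540351868, -0.19098395109176636), (0.4502689838409424, 0.3643454611301422), 82.39007568359375) 0.009174256122600866
scene cover z 0.1057267723879316 4625
 circ ((0.550067126750946, -0.16025950014591217), 0.06684083491563797) [ 0.54457431 -0.16269442  0.10585223]
 brass 243 [0.87346195 0.1138452  0.06476747] ((0.8066974878311157, 0.06863711774349213), (0.6164082884788513, 0.05120343342423439), 29.628753662109375) z [0.05574858 0.0616388  0.07555243] [177.94238683 404.29218107]
 brass axis -152.04004031745686
 plate 2717 ((0.6617452502250671, -0.0994863212108612), (0.4290936291217804, 0.278717577457428), 25.271141052246094) 0.00947320114810235
```

View pics/c1.png

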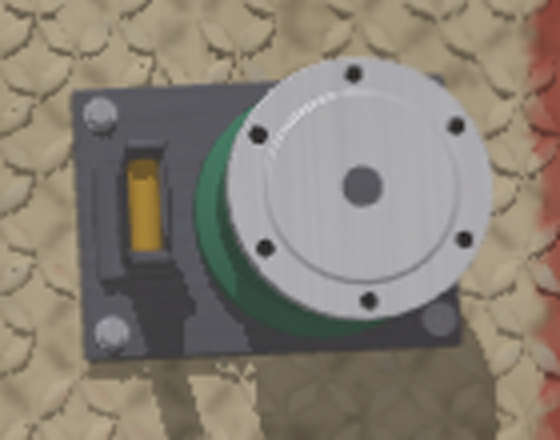

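```bash
cat >> h.py <<'E'
def go(x,y,z,yaw):
    o=get_obs();Rm=R.from_euler('xyz',o['tcp_rot']).as_matrix();p=np.array(o['tcp_pos'])
    T=R.from_euler('xyz',[np.pi,0,np.radians(yaw)]).as_matrix()
    rv=R.from_matrix(Rm.T@T).as_rotvec()
    print('t',o['time_s'],'pos',p.round(4),'rpy',np.degrees(o['tcp_rot']).round(2),'F',np.round(o['wrist_force'],1),'op',round(o['opening'],3),'grip',round(o['grip_force'],1))
    d=np.array([x,y,z])-p
    print(' shift units: cur axes',(Rm.T@d/.04).round(3),' target axes',(T.T@d/.04).round(3),' rot units',(rv/.12).round(3))
E
python3 - <<'E'
from h import *
a=np.load('scene0.npz');W=cloud('scene',a['d'])
w=W[185:345,195:265].reshape(-1,3);w=w[w[:,2]>.04]
for lo in np.arange(.04,.3,.03):
    q=w[(w[:,2]>=lo)&(w[:,2]<lo+.03)]
    if len(q): print(round(lo,2),len(q),q.min(0).round(3),q.max(0).round(3))
E
python3 -m pendant '[{"translation":[0,0,0],"rot":[0,0,1],"jaw":85},{"translation":[0,0,0],"rot":[0,0,1],"jaw":70},{"translation":[0,0,0],"rot":[0,0,1],"jaw":70},{"translation":[0,0,0],"rot":[0,0,1],"jaw":70},{"translation":[0,0,0],"rot":[0,0,1],"jaw":70},{"translation":[0,0,0],"rot":[0,0,1],"jaw":70},{"translation":[0,0,0],"rot":[0,0,1],"jaw":70},{"translation":[0,0,0],"rot":[0,0,1],"jaw":70},{"translation":[0,0,0],"rot":[0,0,1],"jaw":70},{"translation":[0,0,0],"rot":[0,0,0.97],"jaw":70}]' 100
python3 -c "from h import *;go(.49,.284,.12,90.3)"
```

```text
0.04 1050 [0.305 0.043 0.04 ] [0.401 0.137 0.07 ]
0.07 1697 [0.307 0.04  0.07 ] [0.401 0.137 0.1  ]
0.1 1097 [0.306 0.042 0.1  ] [0.404 0.142 0.13 ]
0.13 285 [0.346 0.092 0.13 ] [0.365 0.126 0.16 ]
0.16 270 [0.351 0.108 0.16 ] [0.369 0.141 0.19 ]
0.19 353 [0.353 0.115 0.19 ] [0.374 0.153 0.22 ]
0.22 311 [0.357 0.123 0.22 ] [0.375 0.154 0.245]
time_s: 1.1
tcp_pos: [0.2258, 0.5824, 0.2309]
tcp_rot: [-3.141, 0.001, 1.57]
wrist_force: [-0.5, 0.3, -0.5]
opening: 0.823
grip_force: 0.0
t 1.1 pos [0.2258 0.5824 0.2309] rpy [-1.7998e+02  5.0000e-02  8.9980e+01] F [-0.5  0.3 -0.5] op 0.823 grip 0.0
 shift units: cur axes [-7.456  6.609  2.776]  target axes [-7.496  6.567  2.772]  rot units [-0.002  0.007 -0.047]
```

```bash

python3 -m pendant '[{"translation":[-0.4,0.35,0],"rot":[0,0,-0.05],"jaw":60},{"translation":[-0.8,0.7,0.2],"rot":[0,0,0],"jaw":60},{"translation":[-0.85,0.75,0.35],"rot":[0,0,0],"jaw":60},{"translation":[-0.85,0.75,0.35],"rot":[0,0,0],"jaw":60},{"translation":[-0.85,0.75,0.35],"rot":[0,0,0],"jaw":60},{"translation":[-0.85,0.75,0.35],"rot":[0,0,0],"jaw":60},{"translation":[-0.85,0.75,0.35],"rot":[0,0,0],"jaw":60},{"translation":[-0.85,0.75,0.35],"rot":[0,0,0],"jaw":60},{"translation":[-0.8,0.7,0.3],"rot":[0,0,0],"jaw":60},{"translation":[-0.4,0.35,0.1],"rot":[0,0,0],"jaw":60}]' 100
python3 - <<'E'
from h import *
im,d=vision.capture('top')
cv2.imwrite('pics/t1.png',cv2.resize(im[180:300,120:330,::-1],None,fx=3.5,fy=3.5))
im,d=vision.capture('scene')
hsv=cv2.cvtColor(im,cv2.COLOR_RGB2HSV);W=cloud('scene',d)
go(.49,.284,.003,90.3)
E
```

```text
time_s: 2.1
tcp_pos: [0.4948, 0.2809, 0.122]
tcp_rot: [-3.141, 0.003, 1.577]
wrist_force: [-0.5, 0.2, 0.8]
opening: 0.701
grip_force: 0.0
t 2.2 pos [0.4951 0.2811 0.1224] rpy [-1.800e+02  1.600e-01  9.025e+01] F [-0.9 -0.2  0.7] op 0.704 grip 0.0
 shift units: cur axes [ 0.081 -0.126  2.986]  target axes [ 0.073 -0.126  2.986]  rot units [-0.     0.023 -0.008]
```

View pics/t1.png

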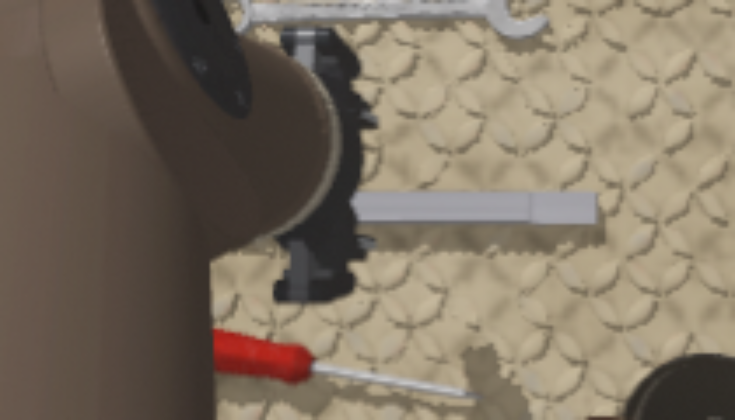

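The open gripper straddles the shank at about (360, 207) in the crop, and nothing is in the way. I'll go down and grip.

```bash

python3 -m pendant '[{"translation":[0.04,-0.06,0.25],"rot":[0,0.02,0],"jaw":60},{"translation":[0.04,-0.06,0.4],"rot":[0,0,0],"jaw":60},{"translation":[0,0,0.5],"rot":[0,0,0],"jaw":60},{"translation":[0,0,0.5],"rot":[0,0,0],"jaw":60},{"translation":[0,0,0.5],"rot":[0,0,0],"jaw":60},{"translation":[0,0,0.35],"rot":[0,0,0],"jaw":60},{"translation":[0,0,0.25],"rot":[0,0,0],"jaw":60},{"translation":[0,0,0.15],"rot":[0,0,0],"jaw":60},{"translation":[0,0,0.03],"rot":[0,0,0],"jaw":60},{"translation":[0,0,0],"rot":[0,0,0],"jaw":60}]' 100
python3 -c "from h import *;go(.49,.284,.003,90.3)"
```

```text
time_s: 3.2
tcp_pos: [0.4883, 0.2891, 0.0064]
tcp_rot: [3.141, -0.003, 1.581]
wrist_force: [-0.7, -0.3, 0.5]
opening: 0.706
grip_force: 0.0
t 3.2 pos [0.4883 0.2891 0.0064] rpy [ 1.7998e+02 -1.6000e-01  9.0600e+01] F [-0.7 -0.3  0.5] op 0.706 grip 0.0
 shift units: cur axes [-0.128  0.04   0.085]  target axes [-0.128  0.041  0.085]  rot units [ 0.003 -0.023  0.044]
```

```bash

python3 -m pendant '[{"translation":[-0.12,0.04,0.05],"rot":[0,-0.02,0.04],"jaw":60},{"translation":[0,0,0.04],"rot":[0,0,0],"jaw":60},{"translation":[0,0,0],"rot":[0,0,0],"jaw":10},{"translation":[0,0,0],"rot":[0,0,0],"jaw":10},{"translation":[0,0,0],"rot":[0,0,0],"jaw":10},{"translation":[0,0,0],"rot":[0,0,0],"jaw":10},{"translation":[0,0,0],"rot":[0,0,0],"jaw":10},{"translation":[0,0,0],"rot":[0,0,0],"jaw":10},{"translation":[0,0,0],"rot":[0,0,0],"jaw":10},{"translation":[0,0,0],"rot":[0,0,0],"jaw":10}]' 100
python3 -c "from h import *;go(.49,.284,.15,90.3)"
```

```text
time_s: 4.2
tcp_pos: [0.4899, 0.2842, 0.0031]
tcp_rot: [3.141, -0.0, 1.576]
wrist_force: [-1.1, -1.6, 5.3]
opening: 0.206
grip_force: 98.5
t 4.2 pos [0.4899 0.2842 0.0031] rpy [ 1.7998e+02 -3.0000e-02  9.0320e+01] F [-1.1 -1.6  5.3] op 0.206 grip 98.5
 shift units: cur axes [-4.000e-03  3.000e-03 -3.673e+00]  target axes [-6.000e-03  2.000e-03 -3.673e+00]  rot units [ 0.002 -0.004  0.004]
```

```bash

python3 -m pendant '[{"translation":[0,0,-0.2],"rot":[0,0,0],"jaw":10},{"translation":[0,0,-0.4],"rot":[0,0,0],"jaw":10},{"translation":[0,0,-0.5],"rot":[0,0,0],"jaw":10},{"translation":[0,0,-0.5],"rot":[0,0,0],"jaw":10},{"translation":[0,0,-0.5],"rot":[0,0,0],"jaw":10},{"translation":[0,0,-0.5],"rot":[0,0,0],"jaw":10},{"translation":[0,0,-0.5],"rot":[0,0,0],"jaw":10},{"translation":[0,0,-0.4],"rot":[0,0,0],"jaw":10},{"translation":[0,0,-0.2],"rot":[0,0,0],"jaw":10},{"translation":[0,0,0],"rot":[0,0,0],"jaw":10}]' 100
cat > bar.py <<'E'
from h import *
import sys
# orientation/position of the held bar, from steel shank ahead + handle, both cameras
o=get_obs();g=np.array(o['tcp_pos']);y=np.array(o['tcp_rot'])[2];u=-np.array([np.cos(y),np.sin(y)]);n=np.array([-u[1],u[0]])
for c in('top','scene'):
    im,d=vision.capture(c);W=cloud(c,d);cv2.imwrite(f'pics/{sys.argv[1]}_{c}.png',im[...,::-1])
    r=W[...,:2]-g[:2];s=r@u;l=r@n
    m=(abs(l)<.02)&(abs(s)<.14)&(W[...,2]>g[2]-.012)&(W[...,2]<g[2]+.04)&(abs(s)>.03)
    for nm,a,b in(('tip',.1,.14),('shank',.045,.078),('handle',-.125,-.06)):
        k=m&(s>a)&(s<b)
        if k.sum()<15: print(c,nm,k.sum());continue
        print(c,nm,k.sum(),'s',np.percentile(s[k],[1,99]).round(4),'l',np.percentile(l[k],[2,50,98]).round(4),'z-tcp',(np.percentile(W[...,2][k],[5,50,95])-g[2]).round(4))
E
python3 bar.py lift; python3 -c "from h import *;go(.538,.067,.15,93)"
```

```text
time_s: 5.2
tcp_pos: [0.4901, 0.2844, 0.1515]
tcp_rot: [3.14, -0.001, 1.577]
wrist_force: [-0.5, 0.2, -2.6]
opening: 0.207
grip_force: 98.0
top tip 123 s [0.1004 0.1199] l [-0.0096 -0.0002  0.0091] z-tcp [0.0063 0.009  0.0112]
top shank 191 s [0.0463 0.0779] l [-0.0099 -0.0007  0.0087] z-tcp [0.0113 0.0135 0.0155]
top handle 0
scene tip 153 s [0.1003 0.1218] l [-0.0112 -0.0035  0.0094] z-tcp [0.001  0.0075 0.0098]
scene shank 218 s [0.0457 0.0776] l [-0.0113 -0.0082  0.0084] z-tcp [-0.0019  0.0119  0.014 ]
scene handle 222 s [-0.1181 -0.0612] l [-0.0124 -0.01    0.0043] z-tcp [-0.002   0.0104  0.0146]
t 5.3 pos [0.4893 0.284  0.15  ] rpy [-1.7996e+02  2.0000e-02  9.0340e+01] F [ 0.2 -0.5 -2.9] op 0.203 grip 98.0
 shift units: cur axes [-5.431  1.185  0.   ]  target axes [-5.481e+00  9.310e-01 -1.000e-03]  rot units [-0.006  0.003 -0.387]
```

```bash

python3 -m pendant '[{"translation":[-0.3,0.05,0],"rot":[0,0,-0.39],"jaw":10},{"translation":[-0.5,0.09,0],"rot":[0,0,0],"jaw":10},{"translation":[-0.7,0.12,0],"rot":[0,0,0],"jaw":10},{"translation":[-0.8,0.13,0],"rot":[0,0,0],"jaw":10},{"translation":[-0.8,0.13,0],"rot":[0,0,0],"jaw":10},{"translation":[-0.8,0.13,0],"rot":[0,0,0],"jaw":10},{"translation":[-0.7,0.12,0],"rot":[0,0,0],"jaw":10},{"translation":[-0.5,0.09,0],"rot":[0,0,0],"jaw":10},{"translation":[-0.3,0.05,0],"rot":[0,0,0],"jaw":10},{"translation":[-0.05,0,0],"rot":[0,0,0],"jaw":10}]' 100
python3 -c "from h import *;go(.5381,.0665,.081,93)"
```

```text
time_s: 6.3
tcp_pos: [0.5369, 0.0666, 0.1498]
tcp_rot: [-3.141, 0.001, 1.621]
wrist_force: [0.1, 0.2, -2.4]
opening: 0.204
grip_force: 98.0
t 6.3 pos [0.5369 0.0666 0.1498] rpy [-1.7994e+02  4.0000e-02  9.2880e+01] F [ 0.1  0.2 -2.4] op 0.204 grip 98.0
 shift units: cur axes [-0.003  0.033  1.721]  target axes [-0.005  0.031  1.721]  rot units [-0.009  0.006 -0.018]
```

```bash

python3 -m pendant '[{"translation":[0,0.03,0.1],"rot":[0,0,-0.02],"jaw":10},{"translation":[0,0,0.2],"rot":[0,0,0],"jaw":10},{"translation":[0,0,0.3],"rot":[0,0,0],"jaw":10},{"translation":[0,0,0.3],"rot":[0,0,0],"jaw":10},{"translation":[0,0,0.3],"rot":[0,0,0],"jaw":10},{"translation":[0,0,0.25],"rot":[0,0,0],"jaw":10},{"translation":[0,0,0.15],"rot":[0,0,0],"jaw":10},{"translation":[0,0,0.1],"rot":[0,0,0],"jaw":10},{"translation":[0,0,0.02],"rot":[0,0,0],"jaw":10},{"translation":[0,0,0],"rot":[0,0,0],"jaw":10}]' 100
python3 bar.py pre; python3 -c "
from h import *;go(.5415,.0016,.081,93)
a=cv2.imread('pics/pre_scene.png')[200:400,300:520];cv2.imwrite('pics/pre_c.png',cv2.resize(a,None,fx=3,fy=3,interpolation=2))"
```

```text
time_s: 7.3
tcp_pos: [0.5384, 0.0682, 0.0819]
tcp_rot: [3.141, -0.0, 1.626]
wrist_force: [-0.4, 0.2, -2.2]
opening: 0.208
grip_force: 98.0
top tip 230 s [0.1005 0.1336] l [-0.0189 -0.0008  0.0178] z-tcp [-0.0106 -0.0055  0.011 ]
top shank 22 s [0.0744 0.0772] l [-0.0102 -0.0012  0.0085] z-tcp [0.0053 0.0134 0.0152]
top handle 25 s [-0.1192 -0.1138] l [-0.0104  0.0029  0.0107] z-tcp [0.0104 0.0134 0.0156]
scene tip 308 s [0.1006 0.1345] l [-0.015  -0.0013  0.0185] z-tcp [-0.0101  0.0039  0.0107]
scene shank 275 s [0.0455 0.0775] l [-0.0112 -0.0077  0.0089] z-tcp [-0.0006  0.013   0.0151]
scene handle 411 s [-0.118  -0.0604] l [-0.0131 -0.0086  0.0106] z-tcp [-0.0004  0.0128  0.0152]
t 7.4 pos [0.5386 0.0683 0.0821] rpy [ 1.7995e+02 -1.0000e-02  9.3140e+01] F [-0.6 -0.6 -2.4] op 0.207 grip 98.0
 shift units: cur axes [-1.669 -0.018  0.028]  target axes [-1.669 -0.014  0.028]  rot units [ 0.007 -0.002  0.02 ]
```

View pics/pre_c.png

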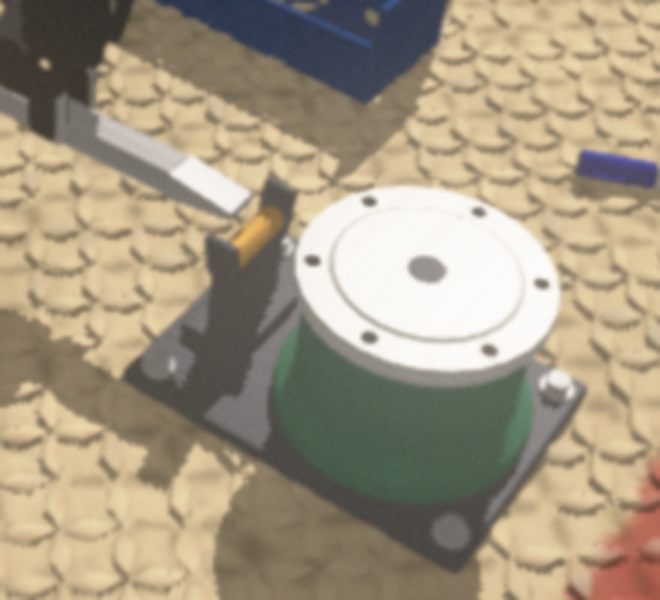

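The tip (240, 200) is level with the brass crest and between the cheeks, so I'll push it in.

```bash

python3 -m pendant '[{"translation":[-0.1,-0.01,0.02],"rot":[0,0,0],"jaw":10},{"translation":[-0.2,0,0],"rot":[0,0,0],"jaw":10},{"translation":[-0.2,0,0],"rot":[0,0,0],"jaw":10},{"translation":[-0.2,0,0],"rot":[0,0,0],"jaw":10},{"translation":[-0.2,0,0],"rot":[0,0,0],"jaw":10},{"translation":[-0.2,0,0],"rot":[0,0,0],"jaw":10},{"translation":[-0.2,0,0],"rot":[0,0,0],"jaw":10},{"translation":[-0.2,0,0],"rot":[0,0,0],"jaw":10},{"translation":[-0.12,0,0],"rot":[0,0,0],"jaw":10},{"translation":[-0.05,0,0],"rot":[0,0,0],"jaw":10}]' 100
python3 bar.py ins; python3 -c "
from h import *;go(.5415,.0016,.079,93)
a=cv2.imread('pics/ins_scene.png')[200:400,300:520];cv2.imwrite('pics/ins_c.png',cv2.resize(a,None,fx=3,fy=3,interpolation=2))"
```

```text
time_s: 8.4
tcp_pos: [0.5415, 0.0008, 0.0809]
tcp_rot: [3.142, 0.0, 1.625]
wrist_force: [0.7, 0.2, -1.8]
opening: 0.204
grip_force: 98.0
top tip 150 s [0.1227 0.1397] l [-0.0185 -0.0028  0.0188] z-tcp [0.0236 0.0261 0.0285]
top shank 0
top handle 358 s [-0.12   -0.0638] l [-0.012  -0.0008  0.0114] z-tcp [0.0086 0.0135 0.0161]
scene tip 462 s [0.1007 0.1396] l [-0.0191 -0.0006  0.019 ] z-tcp [0.0231 0.0254 0.0273]
scene shank 353 s [0.0453 0.0777] l [-0.0141 -0.0083  0.0082] z-tcp [-0.0082  0.0119  0.0149]
scene handle 465 s [-0.1178 -0.0606] l [-0.0133 -0.0089  0.0095] z-tcp [-0.0004  0.0129  0.0152]
t 8.5 pos [0.5415 0.0014 0.0809] rpy [-180.     -0.     93.13] F [-0.2  0.2 -1.7] op 0.205 grip 98.0
 shift units: cur axes [0.006 0.    0.047]  target axes [0.006 0.    0.047]  rot units [-0.    -0.001  0.018]
```

View pics/ins_c.png

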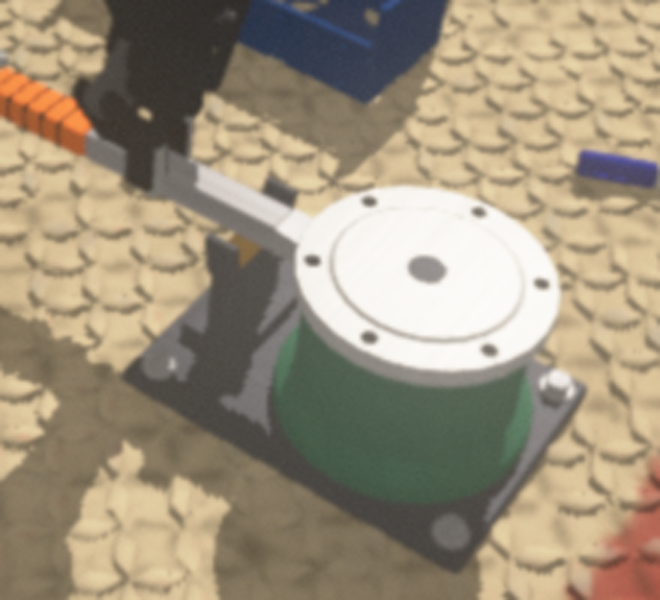

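The tip is under the lip at (300, 235), the bar lies between the cheeks, and the wrist reads no contact force. Next I lower it onto the crest and release.

```bash

python3 -m pendant '[{"translation":[0,0,0.03],"rot":[0,0,0],"jaw":10},{"translation":[0,0,0.02],"rot":[0,0,0],"jaw":10},{"translation":[0,0,0],"rot":[0,0,0],"jaw":10},{"translation":[0,0,0],"rot":[0,0,0],"jaw":30},{"translation":[0,0,0],"rot":[0,0,0],"jaw":50},{"translation":[0,0,0],"rot":[0,0,0],"jaw":50},{"translation":[0,0,0],"rot":[0,0,0],"jaw":50},{"translation":[0,0,0],"rot":[0,0,0],"jaw":50},{"translation":[0,0,0],"rot":[0,0,0],"jaw":50},{"translation":[0,0,0],"rot":[0,0,0],"jaw":50}]' 100
python3 bar.py rel;python3 -c "from h import *;go(.5363,.1015,.14,93)"
```

```text
time_s: 9.5
tcp_pos: [0.5415, 0.0015, 0.0789]
tcp_rot: [3.142, -0.0, 1.626]
wrist_force: [-0.2, 0.5, -0.4]
opening: 0.584
grip_force: 0.0
top tip 163 s [0.1218 0.1397] l [-0.0187 -0.0029  0.0185] z-tcp [0.0256 0.028  0.0309]
top shank 0
top handle 342 s [-0.1206 -0.065 ] l [-0.0122 -0.0007  0.0115] z-tcp [-0.0039  0.0006  0.0042]
scene tip 463 s [0.1004 0.1397] l [-0.0189 -0.0006  0.019 ] z-tcp [0.0249 0.0273 0.0294]
scene shank 344 s [0.0457 0.0777] l [-0.0148 -0.0085  0.0082] z-tcp [-0.0075  0.012   0.0154]
scene handle 409 s [-0.1194 -0.0605] l [-0.0132 -0.0073  0.0105] z-tcp [-0.0096  0.      0.0038]
t 9.6 pos [0.5415 0.0015 0.0789] rpy [-180.     -0.     93.15] F [ 1.  -0.2 -0.7] op 0.581 grip 0.0
 shift units: cur axes [ 2.502  0.008 -1.528]  target axes [ 2.502e+00  2.000e-03 -1.528e+00]  rot units [-0.    -0.001  0.021]
```

```bash

python3 -m pendant '[{"translation":[0,0,-0.3],"rot":[0,0,0],"jaw":50},{"translation":[0,0,-0.5],"rot":[0,0,0],"jaw":50},{"translation":[0,0,-0.4],"rot":[0,0,0],"jaw":50},{"translation":[0.2,0,0],"rot":[0,0,0],"jaw":0},{"translation":[0.5,0,0],"rot":[0,0,0],"jaw":0},{"translation":[0.6,0,0],"rot":[0,0,0],"jaw":0},{"translation":[0.6,0,0],"rot":[0,0,0],"jaw":0},{"translation":[0.4,0,0],"rot":[0,0,0],"jaw":0},{"translation":[0.2,0,0],"rot":[0,0,0],"jaw":0},{"translation":[0,0,0],"rot":[0,0,0],"jaw":0}]' 60
cat > cov.py <<'E'
from h import *
for n in('top','scene'):
    im,d=vision.capture(n);W=cloud(n,d);w=W.reshape(-1,3)
    m=(np.hypot(w[:,0]-.5498,w[:,1]+.1595)<.045)&(w[:,2]>.09)&(w[:,2]<.14)
    a=cloud(n,np.load(n+'0.npz')['d']).reshape(-1,3);k=(np.hypot(a[:,0]-.5498,a[:,1]+.1595)<.045)&(a[:,2]>.09)&(a[:,2]<.14)
    h=W[...,:2]-np.array([.5415,.0016]);u=np.array([.0523,-.9986]);s=h@u;l=h@np.array([u[1],-u[0]])
    print(n,'cover rise mm',1e3*(np.median(w[m,2])-np.median(a[k,2])),m.sum())
E
python3 cov.py; python3 -c "from h import *;go(.5363,.1015,.08,93)"
```

```text
time_s: 10.6
tcp_pos: [0.5358, 0.1024, 0.1267]
tcp_rot: [-3.141, -0.0, 1.628]
wrist_force: [0.5, -0.6, 0.7]
opening: 0.001
grip_force: 0.0
top cover rise mm -0.05736413996942913 1647
scene cover rise mm -0.04998859923788235 2011
t 10.7 pos [0.536  0.1004 0.1269] rpy [-1.80e+02  4.00e-02  9.31e+01] F [-0.1 -0.1 -0.4] op 0.001 grip 0.0
 shift units: cur axes [0.028 0.008 1.172]  target axes [0.028 0.008 1.172]  rot units [-0.     0.005  0.015]
```

```bash

python3 -m pendant '[{"translation":[0.03,0,0.3],"rot":[0,0,0],"jaw":0},{"translation":[0,0,0.4],"rot":[0,0,0],"jaw":0},{"translation":[0,0,0.3],"rot":[0,0,0],"jaw":0},{"translation":[0,0,0.15],"rot":[0,0,0],"jaw":0},{"translation":[0,0,0.15],"rot":[0,0,0],"jaw":0},{"translation":[0,0,0.15],"rot":[0,0,0],"jaw":0},{"translation":[0,0,0.15],"rot":[0,0,0],"jaw":0},{"translation":[0,0,0.15],"rot":[0,0,0],"jaw":0},{"translation":[0,0,0.15],"rot":[0,0,0],"jaw":0},{"translation":[0,0,0],"rot":[0,0,0],"jaw":0}]' 60
python3 cov.py; python3 -c "from h import *;go(.5363,.1015,.04,93)"
```

```text
time_s: 11.7
tcp_pos: [0.5374, 0.1012, 0.0515]
tcp_rot: [3.139, 0.001, 1.624]
wrist_force: [-0.6, -1.8, 9.9]
opening: -0.001
grip_force: 4.1
top cover rise mm 8.969264994151793 1689
scene cover rise mm 8.932025861443705 2051
t 11.8 pos [0.5375 0.1014 0.0517] rpy [1.7985e+02 3.0000e-02 9.3060e+01] F [ 0.8 -2.3  8. ] op 0.001 grip 3.6
 shift units: cur axes [ 0.004 -0.03   0.292]  target axes [ 0.004 -0.029  0.292]  rot units [0.022 0.004 0.008]
```

```bash

python3 -m pendant '[{"translation":[0,0,0.05],"rot":[0,0,0],"jaw":0},{"translation":[0,0,0.05],"rot":[0,0,0],"jaw":0},{"translation":[0,0,0.04],"rot":[0,0,0],"jaw":0},{"translation":[0,0,0],"rot":[0,0,0],"jaw":0},{"translation":[0,0,0],"rot":[0,0,0],"jaw":0},{"translation":[0,0,0],"rot":[0,0,0],"jaw":0},{"translation":[0,0,0],"rot":[0,0,0],"jaw":0},{"translation":[0,0,0],"rot":[0,0,0],"jaw":0},{"translation":[0,0,0],"rot":[0,0,0],"jaw":0},{"translation":[0,0,0],"rot":[0,0,0],"jaw":0}]' 60
python3 cov.py; python3 -c "from h import *;go(.5363,.1015,.2,93)"
```

```text
time_s: 12.8
tcp_pos: [0.5377, 0.1013, 0.0465]
tcp_rot: [3.138, 0.001, 1.624]
wrist_force: [0.2, -2.7, 12.3]
opening: -0.001
grip_force: 5.3
top cover rise mm 10.564085436159498 1690
scene cover rise mm 10.548277147600317 2055
t 12.9 pos [0.5378 0.1013 0.0465] rpy [1.7981e+02 3.0000e-02 9.3050e+01] F [-0.  -2.8 12.9] op -0.0 grip 5.3
 shift units: cur axes [ 0.005 -0.023 -3.838]  target axes [ 0.007 -0.036 -3.838]  rot units [0.028 0.004 0.008]
```

The cover is up 10.5 mm. Now I let go, slowly at first.

```bash

python3 -m pendant '[{"translation":[0,0,-0.05],"rot":[0,0,0],"jaw":0},{"translation":[0,0,-0.1],"rot":[0,0,0],"jaw":0},{"translation":[0,0,-0.2],"rot":[0,0,0],"jaw":0},{"translation":[0,0,-0.4],"rot":[0,0,0],"jaw":0},{"translation":[0,0,-0.6],"rot":[0,0,0],"jaw":0},{"translation":[0,0,-0.7],"rot":[0,0,0],"jaw":0},{"translation":[0,0,-0.7],"rot":[0,0,0],"jaw":0},{"translation":[0,0,-0.5],"rot":[0,0,0],"jaw":0},{"translation":[0,0,-0.3],"rot":[0,0,0],"jaw":0},{"translation":[0,0,0],"rot":[0,0,0],"jaw":0}]' 60
python3 -m pendant '[{"translation":[0,0,0],"rot":[0,0,0],"jaw":0},{"translation":[0,0,0],"rot":[0,0,0],"jaw":0},{"translation":[0,0,0],"rot":[0,0,0],"jaw":0},{"translation":[0,0,0],"rot":[0,0,0],"jaw":0},{"translation":[0,0,0],"rot":[0,0,0],"jaw":0},{"translation":[0,0,0],"rot":[0,0,0],"jaw":0},{"translation":[0,0,0],"rot":[0,0,0],"jaw":0},{"translation":[0,0,0],"rot":[0,0,0],"jaw":0},{"translation":[0,0,0],"rot":[0,0,0],"jaw":0},{"translation":[0,0,0],"rot":[0,0,0],"jaw":0}]'
python3 cov.py; python3 -c "
from h import *
im,d=vision.capture('scene');cv2.imwrite('pics/fin.png',cv2.resize(im[190:400,270:520,::-1],None,fx=2.8,fy=2.8))
W=cloud('scene',d);hsv=cv2.cvtColor(im,cv2.COLOR_RGB2HSV)
k=(hsv[...,1]>170)&(hsv[...,0]<20)&(abs(W[...,0]-.54)<.03)&(W[...,1]>.02)&(W[...,1]<.2)&(W[...,2]>.01)
print(k.sum(),np.percentile(W[k],[2,98],axis=0));go(.53,.1,.2,93)"
```

```text
time_s: 13.9
tcp_pos: [0.5367, 0.1028, 0.1888]
tcp_rot: [3.139, -0.001, 1.626]
wrist_force: [0.1, -0.0, -0.4]
opening: 0.001
grip_force: 0.0
time_s: 14.9
tcp_pos: [0.5359, 0.1026, 0.1873]
tcp_rot: [3.142, -0.0, 1.626]
wrist_force: [-0.0, 0.7, -0.1]
opening: 0.002
grip_force: 0.0
top cover rise mm 10.58447616229291 1689
scene cover rise mm 10.577430651116714 2047
260 [[0.52660111 0.04807097 0.0397731 ]
 [0.54640994 0.11252392 0.0608156 ]]
t 15.05 pos [0.5359 0.1026 0.1873] rpy [180.    -0.    93.15] F [-0.3 -0.   0.2] op 0.003 grip 0.0
 shift units: cur axes [-0.056 -0.152 -0.317]  target axes [-0.057 -0.151 -0.317]  rot units [ 0.    -0.     0.021]
```

View pics/fin.png

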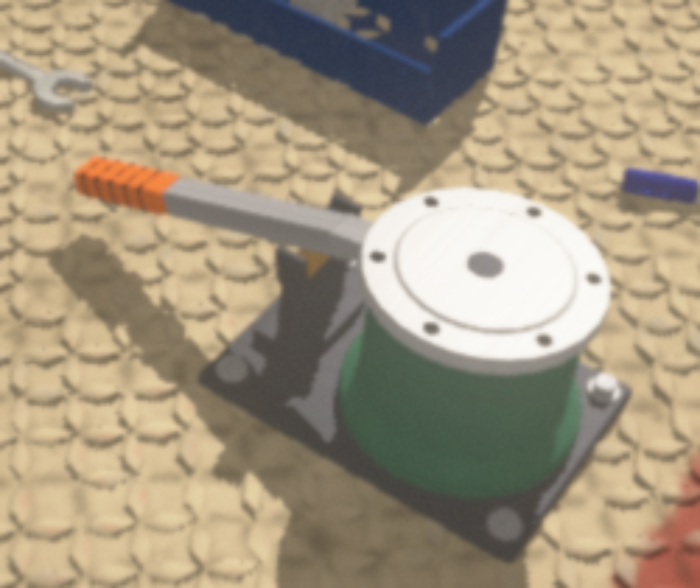

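The cover stays raised at 10.6 mm. The bar rests on the fulcrum with its tip under the lip at (365, 240), and the gripper is clear.

```bash
python3 -c "from rig import job;print(job.finish_job())"
```

```text
the job is handed in; nothing more can be done
None
```

The job is handed in: the cover rose about 10.6 mm and stayed there, the bar lies on the fulcrum with its tip under the lip, and the gripper never touched the cover and is clear of everything.

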